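Seat a well plate in the clamping nest and snap the toggle clamp shut

TASK

With the fingertips, slide the 12-well plate along the clamping nest until it sits fully home against the two blue end stops. Then push the red lever of the toggle clamp over and down, away from the plate and past its dead point, until it snaps into lock with the rubber pad pressing on the plate. Only push: do not lift the plate, and do not disturb the flask, dish, timer and bottle standing around the nest.

Things in the scene. Friction and masses are not known exactly. Their poses are not given: they have to be found in the camera images.
- nest: Fixed aluminium clamping nest, base 225 (x) x 170 (y) x 8 mm flat on the worktop, from x = -100 to +125 mm. Origin: underside of the base, under the plate's centre when the plate is fully home. +x is the direction in which the plate slides home, z up. Two grey side rails guide the plate (inner faces y = +-66.5 mm, tops 20 mm above the worktop, open at the -x end, x = -88 mm).
- end_stops (a point): Point midway between the two blue end stops, on the line of their front faces (nest x = 43.5, y = 0) and on the base's top (8 mm above the worktop). The stops are at nest y = +-43 mm, 30 mm wide, tops 21 mm above the worktop. The steel toggle clamp stands behind them at y = 0, nest x = 56 to 116 mm.
- plate: Clear 12-well plate, lid on, red wells, 87 (x) x 129 (y) x 20 mm, about 75 g, loose on the 8 mm base between the rails, 25 to 45 mm short of the stops; slides easily (about 1 N). Origin: centre of its underside; axes as the nest's. Fully home its origin is at nest x = 0 (+-1 mm). Push on the upright edge facing nest -x: 43 mm from the origin, from the underside to 14 mm above it.
- lever (a joint): Red clamp lever, hinge about nest y. 0 = open: upright, leaning 0.175 rad over the plate (to nest -x). Grows as it is pushed to nest +x and down; 1.60 = locked, pointing to nest +x, 0.145 rad above level. Starts at 0, held there by the spring, which resists (most near 0.7: about 12 N, 90 mm from the hinge); released before the dead point (1.28) it springs back, past it it snaps to 1.60 and stays.
- lever_pivot (a point): Centre of the lever's hinge, fixed on the nest: nest x = 95 mm, y = 0, 50 mm above the worktop. The lever turns about this point in the nest's vertical x-z plane.
- lever_end (a point): Far end of the lever's red grip, on its middle line, 110 mm from the hinge centre. The grip is a round bar 18 mm thick from 34 to 110 mm from the hinge centre; it moves with the lever.
- clamp_pad: Rubber pad, 15 mm across, spring-mounted (gives about 3 mm when locked), on the clamp's short steel hold-down bar. Origin: centre of its rubber face. Linked to the lever: open, the bar stands up on the plate side of the lever, its top up to 105 mm above the worktop, below the lever's grip; as the lever goes over, it comes down and the pad lands on the plate's lid (nest x = 30 mm, y = 0).
- flask: Bystander: small clear culture flask lying flat, orange cap, 97 x 44 x 26 mm, loose; origin centre of its underside.
- dish: Bystander: red stacked petri dish, 63 mm across, 29 mm high, loose; origin centre of its underside.
- timer: Bystander: white lab timer lying flat, 70 x 64 x 19 mm, loose; origin centre of its underside.
- bottle: Bystander: reagent bottle with orange cap and pink contents, 86 mm across, 176 mm high, loose; origin centre of its underside.
Things that resemble listed ones, but are neither listed nor needed, are in the scene too. What is shaped like the plate but green or turquoise is not meant.

How it is judged (in metres and radians):
On the way, in this order (a step that is already met when the one before it is completed fails the run):
1. the plate is slid home against the end stops while the clamp lever is still open (x of plate in the frame of nest between -0.004 and 0.006 m and angle between the x axis of plate and the x axis of nest, either way round below 0.06 rad and z of plate in the frame of nest below 0.013 m and value of joint lever below 0.8 rad), for 0.2 s.
2. the lever is pushed past its dead point and snaps into lock (value of joint lever above 1.53 rad), for 0.2 s.
At the end, for the whole second after the job is handed in: The plate lies flat in the nest within 4 mm of fully home and square to it (0.06 rad), at rest; the lever stands in lock (joint above 1.53 rad) by itself and the rubber pad presses on the plate with more than 1 N (x of plate in the frame of nest between -0.004 and 0.006 m and angle between the x axis of plate and the x axis of nest, either way round below 0.06 rad and z of plate in the frame of nest below 0.013 m and value of joint lever above 1.53 rad and contact force between clamp_pad and plate above 1 N and linear speed of plate below 0.02 m/s); the robot touches nothing.
It fails at once if the plate is lifted or tipped (z of plate in the frame of nest above 0.02 m or angle between plate's own z axis and vertical above 0.2 rad).
It fails at once if the flask is disturbed (moved more than 15 mm or tipped) (distance of flask from where it was at the start of the episode above 0.015 m or angle between flask's own z axis and vertical above 0.3 rad).
It fails at once if the dish is disturbed (moved more than 15 mm or tipped) (distance of dish from where it was at the start of the episode above 0.015 m or angle between dish's own z axis and vertical above 0.3 rad).
It fails at once if the timer is disturbed (moved more than 15 mm or tipped) (distance of timer from where it was at the start of the episode above 0.015 m or angle between timer's own z axis and vertical above 0.3 rad).
It fails at once if the bottle is disturbed (moved more than 15 mm or tipped) (distance of bottle from where it was at the start of the episode above 0.015 m or angle between bottle's own z axis and vertical above 0.3 rad).
It also fails if it takes over 48 s, if anything falls off the work surface, if the arm or the gripper's body presses on something with over 40 N, if the wrist force passes 120 N, or if a joint passes its speed limit or range.

ROBOT

A 6-joint arm with a two-finger parallel gripper is mounted at the origin on a cart in front of the work surface, level with it; the furniture and walls round the work are solid. World frame = base frame: x ahead of the robot, y to its left, z up, the work surface at z = 0. Lengths are in m, angles in degrees, forces in N, time in s.
With the tool pointing down it reaches from about 0.375 to 0.9 m from the base axis. Payload 3.1 kg.
Tool frame: the origin (TCP) lies on the centre line of the jaws, within the pads' length; the fingertips stand 22 mm ahead of it and the grasp point (between the pads) lies 3 mm ahead of it; z points along the fingers, y is the line along which they close (so a half turn about z gives the same grasp; the last joint's range is limited). The gripper opens to 87 mm and grips with 3 to 60 N. Pads are 19 mm wide; open, the fingers measure 117 mm over their backs; the gripper's body (75 mm by 190 mm) begins 51 mm behind the grasp point.
Start: joints at [57.897, 30.224, 82.088, -0, 67.689, -10.227], TCP at [0.233, 0.58, 0.245] pointing down, gripper open.
Joint ranges: [-176.69, 176.69], [-43.24, 126.21], [12.49, 139.97], [-82, 262], [0, 151.66], [-163.58, 163.58]. Speed limits (degrees/s): [159.86, 159.86, 180, 180, 180, 180].

INTERFACE

Orientations are given as a 3x3 rotation matrix whose columns are the frame's x, y, z axes.
In Python, from rig import * gives the robot as it stands.
- The arm moves only by the shell command python3 -m jog 'ROWS'. ROWS is text: rows parted by semicolons, each of 7 numbers parted by spaces: the shift along the tool's x, y, z in mm, then the turn, a rotation vector about the tool's x, y, z in rad, then the finger opening in mm, from 0 to 87. In form: tx ty tz ax ay az fingers; .... A call has 1 to 12 rows; each row shifts and turns the commanded pose from where the row before left it, along the tool's axes as they then stand; what a row does not reach is not made up. A row lasts 1/8 s, in which the tool goes at most 62.5 mm and 10.7 degrees, less where a joint would pass 70% of its speed; a pose out of reach is approached as far as the arm can. A call with a gripper value outside its range is refused whole. The fingers move at their own pace and stop on an object; the grip force is fixed at half the most. Time passes only in rows, so rows that do not move let the fingers close. It gives the time, the measured TCP pose, the force, the opening and the grip force at its end, in the units of the state.
- read_state(): the state, without advancing time (a new reading comes with each control period).
- capture(name): name is "side" or "top"; returns a dict with "color" (384x512x3 uint8, red, green, blue), "camera_matrix" (3x3 intrinsics, pixels), "R" (3x3) and "t" (3): a world point X has camera coordinates R X + t. Camera axes: x right, y down, z forward; pixel columns grow to the right and rows downward; lengths in m; the calibration is good to about 2 mm. A picture is of the moment at which its call begins. There is no depth.
- hand_in(): hands the job in; it is judged then, once.
Trained networks look in the newest picture that a camera, given by its name, has taken for a name from the list of things; names that differ only in an ending like _2 or _b are one class to them, and where a whole thing is asked for, a point or a joint stands for the part that bears it (a point fixed in the world has none). Each returns a list of dicts, best first, with "conf" (0 to 1); they miss things now and then, are a little off and sometimes report something else, mostly with a low value. They report only what shows in the picture. A call takes as long as a camera call. They do not tell look-alikes from the thing itself.
- find_in(camera, target): "at" ([x, y, z] in m, in world coordinates, good to about 4 mm: the middle of the surface that is visible of it).
- trace(camera, target): "pixels" (384x512 bool, what is visible of it).
- place_of(camera, target): "at" ([x, y, z] in m, in world coordinates, good to about 4 mm: a listed point, or the origin of a listed thing).
The state is a dict: "time_s": time; "joint_positions": joint angles; "qvel": joint speeds; "tau": joint torques, N m; "position": TCP position; "tcp_rot": TCP orientation; "force": force on the tool from outside, world axes, zero at the start; "moment": the same for the moment, N m; "opening": opening from 0.0 (shut) to 1.0 (fully open); "grasp_force": force on a finger pad.
Only numpy, scipy, OpenCV 4.12 (cv2) and the standard library are available. Lean on these libraries where they do the work, as an engineer would, in place of code of your own. Each camera call takes 0.05 s, during which the arm holds its last target. There are 200 camera calls.

## Working session

There is one attempt and no reset: what is moved stays moved. The work goes in short steps, Python scripts to look and compute and a shell command to move; the robot and the scene stay as the last step left them, time stands still between calls to the robot, and variables do not carry over. Pictures are saved under pics/ and viewed, at most 10 in all, crops included, and the job is handed in when it is done.

```bash
mkdir -p pics
cat > h.py <<'E'
from rig import *
import numpy as np, cv2
def P(c,X):
    q=c["R"]@np.array(X)+np.array(c["t"]);q=c["camera_matrix"]@q;return (q[:2]/q[2]).round(0)
E
python3 - <<'E'
from h import *
np.set_printoptions(precision=4,suppress=True)
ims=[]
for n in("side","top"):
    c=capture(n);cv2.imwrite(f"pics/{n}0.png",cv2.cvtColor(c["color"],cv2.COLOR_RGB2BGR))
    print(n,"cam at",-c["R"].T@c["t"])
    for t in("nest","end_stops","plate","lever_pivot","lever_end","clamp_pad","flask","dish","timer","bottle"):
        for d in place_of(n,t)[:3]: print(t,round(d["conf"],2),np.round(d["at"],4),P(c,d["at"]))
print(read_state())
E
```

```text
side cam at [0.4387 0.8181 0.6709]
nest 0.82 [ 0.5475  0.1459 -0.0047] [268. 247.]
end_stops 0.61 [0.5495 0.1199 0.0107] [269. 235.]
end_stops 0.56 [0.5364 0.1937 0.006 ] [269. 258.]
plate 0.94 [ 0.3443 -0.0424 -0.0031] [347. 210.]
plate 0.88 [0.5487 0.1221 0.0093] [269. 236.]
plate 0.7 [ 0.3288  0.1613 -0.002 ] [355. 262.]
lever_pivot 0.65 [0.5272 0.242  0.0529] [270. 259.]
lever_end 0.75 [0.5295 0.2237 0.1624] [270. 217.]
flask 0.87 [0.703  0.128  0.0006] [212. 233.]
dish 0.62 [ 0.6745  0.23   -0.0012] [211. 263.]
dish 0.45 [0.53   0.2216 0.1592] [270. 218.]
timer 0.75 [ 0.6778 -0.0259  0.0027] [234. 199.]
bottle 0.74 [0.6511 0.3362 0.0005] [207. 299.]
top cam at [0.4889 0.1186 1.2379]
nest 0.85 [ 0.5433  0.1494 -0.001 ] [230. 203.]
end_stops 0.75 [0.5383 0.1905 0.0121] [216. 204.]
plate 0.94 [ 0.3474 -0.0419 -0.0001] [290. 268.]
plate 0.93 [0.5522 0.1235 0.0036] [238. 200.]
plate 0.92 [ 0.5163 -0.1078 -0.0013] [312. 213.]
lever_pivot 0.82 [0.5241 0.2409 0.0515] [198. 208.]
lever_end 0.37 [0.5285 0.2214 0.1616] [201. 205.]
clamp_pad 0.67 [ 0.6743  0.2321 -0.001 ] [204. 160.]
clamp_pad 0.55 [0.5365 0.1825 0.0806] [218. 203.]
flask 0.75 [ 0.6995  0.1303 -0.0023] [237. 153.]
flask 0.55 [ 0.6745 -0.028   0.0018] [288. 162.]
dish 0.67 [ 0.6718  0.2324 -0.0019] [204. 161.]
timer 0.96 [ 0.6761 -0.0246 -0.0019] [286. 161.]
bottle 0.7 [0.6508 0.3435 0.001 ] [168. 167.]
{'time_s': 1.1, 'joint_positions': array([ 57.8971,  30.2237,  82.0876,  -0.0003,  67.6866, -10.2273]), 'qvel': array([-0.018 ,  0.0044,  0.0293,  0.1423,  0.0369,  0.0191]), 'tau': array([  0.0004, -44.0028, -17.6985,   0.0635,   0.0503,   0.    ]), 'position': array([0.2328, 0.58  , 0.2445]), 'tcp_rot': array([[-0.928 ,  0.3726,  0.    ],
       [ 0.3726,  0.928 ,  0.    ],
       [-0.    ,  0.    , -1.    ]]), 'force': array([0.1547, 0.6053, 0.2467]), 'moment': array([-0.0112,  0.0225,  0.0103]), 'grasp_force': 0.0, 'opening': 0.999127605412986}
```

View pics/side0.png

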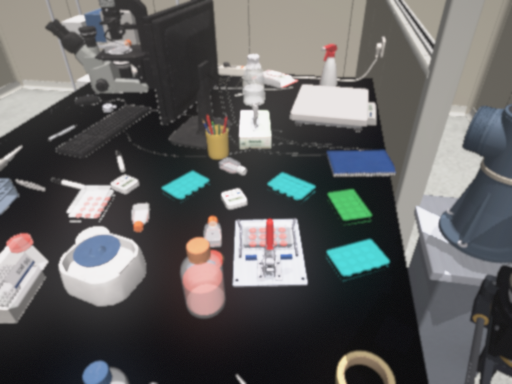

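View pics/top0.png

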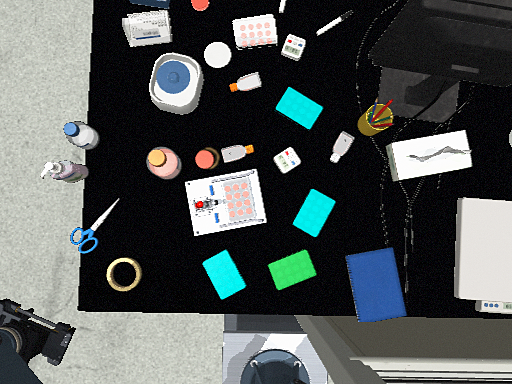

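Could be taken for the plate: red-welled in the nest (238,200), red-welled loose at (255,31), turquoise (299,107), (314,212), (224,274) and green (292,269). I choose the one in the nest, beside the red lever (205,204). Next I'll fit the nest outline.

Run:
```python
from h import *
from scipy.optimize import least_squares
np.set_printoptions(precision=4,suppress=True)
obs=[]
def pick(n,t,near):
    ds=[d for d in trace(n,t)]
    best=None
    for d in ds:
        ys,xs=np.nonzero(d["pixels"])
        if abs(xs.mean()-near[0])+abs(ys.mean()-near[1])<30: return d["pixels"]
c=capture("top")
m=pick("top","nest",(230,203)); p=pick("top","plate",(240,200))
print(m is not None and m.sum(), p is not None and p.sum())
def topl(px,z):
    K=c["camera_matrix"];d=c["R"].T@np.linalg.inv(K)@np.array([px[0],px[1],1]);o=-c["R"].T@c["t"];return (o+d*(z-o[2])/d[2])[:2]
u=m.astype(np.uint8)
if p is not None:u|=p.astype(np.uint8)
u=cv2.morphologyEx(u,cv2.MORPH_CLOSE,np.ones((5,5),np.uint8))
for nm,mm,z in(("nest",u,.008),("plate",p.astype(np.uint8),.026)):
    cs,_=cv2.findContours(mm,cv2.RETR_EXTERNAL,cv2.CHAIN_APPROX_NONE)
    k=max(cs,key=cv2.contourArea)[:,0]
    w=np.array([topl(q,z) for q in k])*1000
    r=cv2.minAreaRect(w.astype(np.float32));print(nm,r,cv2.boxPoints(r))
img=cv2.cvtColor(c["color"],cv2.COLOR_RGB2BGR)
cv2.imwrite("pics/crop1.png",cv2.resize(img[160:250,175:280],None,fx=7,fy=6.5,interpolation=cv2.INTER_CUBIC))
```

```text
2825 1171
nest ((545.4567260742188, 163.8076629638672), (169.91233825683594, 224.7525634765625), 12.045865058898926) [[438.9189 255.9796]
 [485.8235  36.1759]
 [651.9946  71.6357]
 [605.0899 291.4394]]
plate ((553.5704956054688, 125.3896255493164), (128.45697021484375, 85.27412414550781), 11.645166397094727) [[482.0577 154.1845]
 [499.2704  70.6657]
 [625.0833  96.5947]
 [607.8706 180.1136]]
```

View pics/crop1.png

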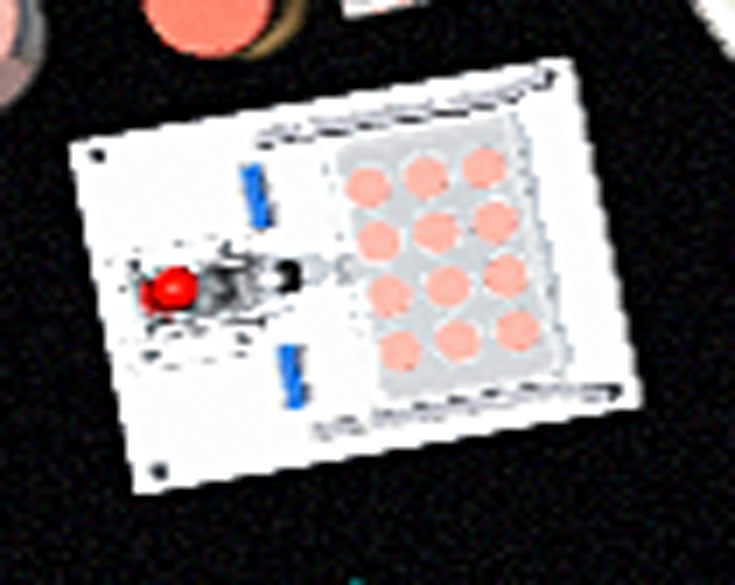

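The crop shows the red-welled plate (445,260), about 27 mm short of the blue stops (258,195) and (293,375). The lever is at (170,288). The nest outline fits 170 x 225 mm exactly: origin (548.1, 151.6), +x direction (-0.209, 0.978), so the plate is the right one. Moving over the open end.

```bash
python3 -m jog '-42 -30 0 0 0 0 70; -42 -30 0 0 0 0 70; -42 -30 0 0 0 0 70; -42 -30 0 0 0 0 70; -42 -30 0 0 0 0 70; -42 -30 0 0 0 0 70; -42 -30 0 0 0 0 70; -42 -30 0 0 0 0 70; -42 -30 0 0 0 0 70; -42 -30 0 0 0 0 70; -42 -30 0 0 0 0 70; -42 -30 0 0 0 0 70'
python3 -m jog '0 0 0 0 0 .163 70; 0 0 0 0 0 .163 70; 0 0 0 0 0 .163 70; 0 0 0 0 0 .163 70; 0 0 0 0 0 .163 70; 0 0 0 0 0 .163 70; 0 0 0 0 0 0 70; 0 0 0 0 0 0 70'
cat >> h.py <<'E'
O=np.array([.5481,.1516]);EX=np.array([-.2087,.978]);EY=np.array([-.978,-.2087])
def N(p): p=np.array(p);d=p[:2]-O;return np.round([d@EX*1e3,d@EY*1e3,p[2]*1e3],1)
def S():
    s=read_state();R=s["tcp_rot"];print("t",s["time_s"],"tip nest mm",N(s["position"]+.022*R[:,2]),"R in nest",np.round([R[:2,0]@EX,R[:2,0]@EY,R[:2,1]@EX,R[:2,1]@EY,R[2,2]],3),"F",np.round([s["force"][:2]@EX,s["force"][:2]@EY,s["force"][2]],2),"op",round(s["opening"]*87,1))
E
python3 -c "from h import *;S()"
```

```text
time_s: 2.75
position: [0.5673, 0.0566, 0.2447]
tcp_rot: [[-0.928, 0.373, 0.0], [0.373, 0.928, 0.0], [-0.0, 0.0, -1.0]]
force: [0.7, 0.3, 0.4]
opening: 0.804
grasp_force: 0.0
time_s: 3.75
position: [0.5664, 0.0581, 0.2446]
tcp_rot: [[-0.212, 0.977, 0.0], [0.977, 0.212, -0.0], [-0.0, 0.0, -1.0]]
force: [-0.1, -0.1, -0.0]
opening: 0.805
grasp_force: 0.0
t 3.75 tip nest mm [-95.2   1.6 222.6] R in nest [ 1.     0.003  0.003 -1.    -1.   ] F [-0.05  0.15 -0.02] op 70.0
```

```bash
python3 -m jog '0 1.6 50 0 0 0 70; 0 0 50 0 0 0 70; 0 0 50 0 0 0 70; 0 0 30 0 0 0 70; 0 0 15 0 0 0 70; 0 0 13 0 0 0 70; 0 0 0 0 0 0 70; 5 0 0 0 0 0 70; 5 0 0 0 0 0 70; 5 0 0 0 0 0 70; 5 0 0 0 0 0 70; 0 0 0 0 0 0 70'
python3 - <<'E'
from h import *
S()
c=capture("top");img=cv2.cvtColor(c["color"],cv2.COLOR_RGB2BGR)
cv2.imwrite("pics/crop2.png",cv2.resize(img[160:250,175:280],None,fx=7,fy=6.5,interpolation=cv2.INTER_CUBIC))
E
```

```text
time_s: 5.25
position: [0.5636, 0.0786, 0.0367]
tcp_rot: [[-0.21, 0.978, -0.0], [0.978, 0.21, 0.0], [0.0, -0.0, -1.0]]
force: [-0.0, -0.3, -0.2]
opening: 0.802
grasp_force: 0.0
t 5.25 tip nest mm [-74.7   0.1  14.7] R in nest [ 1.     0.001  0.001 -1.    -1.   ] F [-0.29  0.07 -0.15] op 69.8
```

View pics/crop2.png

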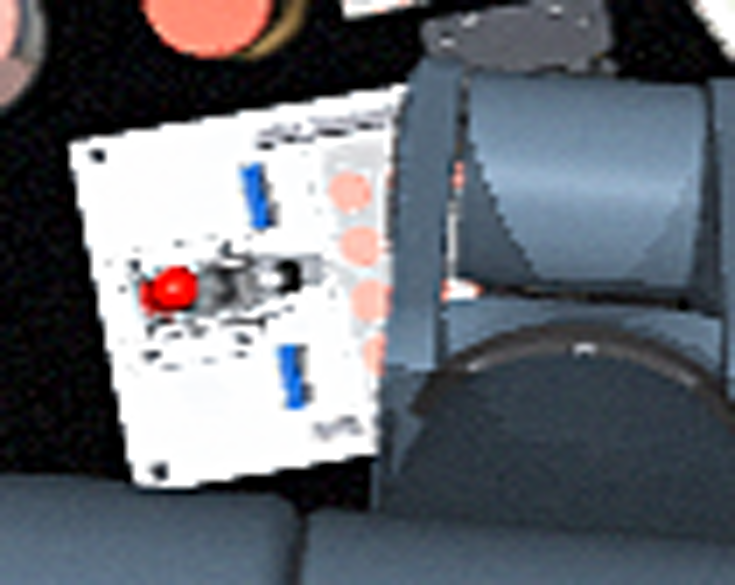

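The arm covers half the plate, but the visible wells moved from column 368 to 350 (about 6 mm), so the tips are pushing it. Continuing.

```bash
python3 -m jog '4 0 0 0 0 0 70; 4 0 0 0 0 0 70; 4 0 0 0 0 0 70; 4 0 0 0 0 0 70; 3 0 0 0 0 0 70; 0 0 0 0 0 0 70'; python3 -c "from h import *;S()"
python3 -m jog '1.5 0 0 0 0 0 70; 0 0 0 0 0 0 70'; python3 -c "from h import *;S()"
python3 -m jog '1.5 0 0 0 0 0 70; 0 0 0 0 0 0 70'; python3 -c "from h import *;S()"
```

```text
time_s: 6.05
position: [0.5596, 0.097, 0.0365]
tcp_rot: [[-0.21, 0.978, -0.0], [0.978, 0.21, 0.0], [0.0, -0.0, -1.0]]
force: [-0.1, -0.9, 0.8]
opening: 0.801
grasp_force: 0.0
t 6.05 tip nest mm [-55.8   0.2  14.5] R in nest [ 1.     0.001  0.001 -1.    -1.   ] F [-0.81  0.31  0.85] op 69.7
time_s: 6.3
position: [0.5594, 0.0981, 0.0365]
tcp_rot: [[-0.209, 0.978, -0.0], [0.978, 0.209, 0.0], [0.0, -0.0, -1.0]]
force: [-0.1, 0.5, 0.9]
opening: 0.801
grasp_force: 0.0
t 6.3 tip nest mm [-54.7   0.1  14.5] R in nest [ 1.     0.001  0.001 -1.    -1.   ] F [0.5  0.01 0.92] op 69.7
time_s: 6.55
position: [0.5594, 0.0983, 0.0366]
tcp_rot: [[-0.21, 0.978, 0.0], [0.978, 0.21, -0.002], [-0.002, -0.0, -1.0]]
force: [0.0, -5.8, -0.6]
opening: 0.804
grasp_force: 2.6
t 6.55 tip nest mm [-54.5   0.1  14.6] R in nest [ 1.     0.001  0.001 -1.    -1.   ] F [-5.65  1.16 -0.59] op 70.0
```

Contact force rose to 5.7 N with no more travel: the plate is against the stops. I'll back off, rise and turn 90° so the wide hand clears the bottle.

```bash
python3 -m jog '0.8 0 0 0 0 0 70; 0 0 0 0 0 0 70; -6 0 0 0 0 0 70; -6 0 0 0 0 0 70; 0 0 -30 0 0 0 70; 0 0 -50 0 0 0 40; 0 0 -60 0 0 0 0; 0 0 -60 0 0 0 0; 0 0 0 0 0 0 0'
python3 -m jog '0 0 0 0 0 -.17 0; 0 0 0 0 0 -.17 0; 0 0 0 0 0 -.17 0; 0 0 0 0 0 -.17 0; 0 0 0 0 0 -.17 0; 0 0 0 0 0 -.17 0; 0 0 0 0 0 -.17 0; 0 0 0 0 0 -.17 0; 0 0 0 0 0 -.17 0; 0 0 0 0 0 -.04 0; 0 0 0 0 0 0 0'
python3 - <<'E'
from h import *
S()
for n in("top","side"):
    capture(n)
    for t in("plate","lever_end","lever_pivot"):
        for d in place_of(n,t)[:3]:
            q=N(d["at"])
            if abs(q[:2]).max()<140: print(n,t,round(d["conf"],2),q)
E
```

```text
time_s: 7.68
position: [0.5649, 0.0887, 0.2421]
tcp_rot: [[-0.21, 0.978, 0.012], [0.978, 0.21, -0.0], [-0.003, 0.012, -1.0]]
force: [0.7, 0.0, -0.5]
opening: 0.437
grasp_force: 0.0
time_s: 9.05
position: [0.5607, 0.0886, 0.2353]
tcp_rot: [[-0.978, -0.208, -0.003], [-0.208, 0.978, 0.0], [0.002, 0.001, -1.0]]
force: [0.1, 0.0, 0.5]
opening: 0.004
grasp_force: 0.0
t 9.05 tip nest mm [-64.2   0.9 213.3] R in nest [ 0.001  1.     1.    -0.001 -1.   ] F [-0.   -0.13  0.52] op 0.4
top lever_end 0.46 [ 72.6   3.6 161.5]
top lever_pivot 0.87 [94.9  4.7 51.6]
side plate 0.69 [-0.9  5.1  7.4]
side lever_end 0.62 [ 71.7   3.9 157.1]
side lever_pivot 0.84 [93.4  0.5 51.2]
```

```bash
python3 -m jog '1 50 0 0 0 0 0; 0 54 0 0 0 0 0; 0 0 40 0 0 0 0; 0 0 41 0 0 0 0; 0 0 0 0 0 0 0; 0 10 0 0 0 0 0; 0 10 0 0 0 0 0; 0 10 0 0 0 0 0; 0 0 0 0 0 0 0'
python3 - <<'E'
from h import *
S()
c=capture("side");img=cv2.cvtColor(c["color"],cv2.COLOR_RGB2BGR)
cv2.imwrite("pics/s3.png",cv2.resize(img[170:310,180:340],None,fx=4,fy=4,interpolation=cv2.INTER_CUBIC))
E
```

```text
time_s: 10.58
position: [0.5339, 0.22, 0.1576]
tcp_rot: [[-0.978, -0.21, 0.005], [-0.21, 0.978, -0.0], [-0.005, -0.001, -1.0]]
force: [0.9, -2.1, 1.4]
opening: 0.004
grasp_force: 1.0
t 10.575 tip nest mm [ 69.9  -0.5 135.6] R in nest [-0.001  1.     1.     0.001 -1.   ] F [-2.22 -0.41  1.45] op 0.4
```

View pics/s3.png

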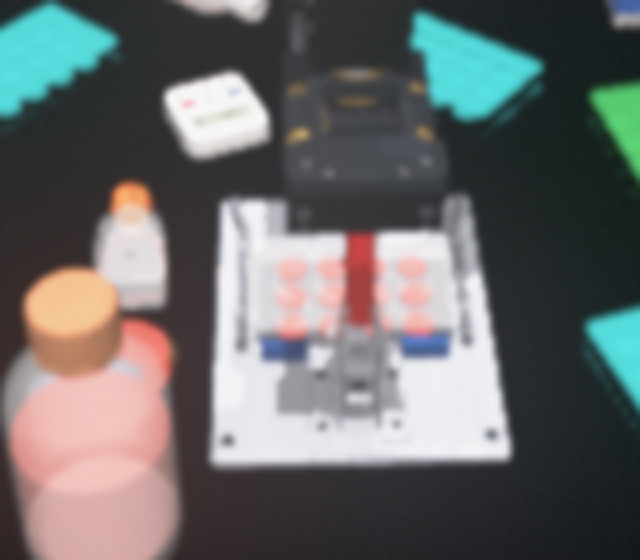

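The fingers are behind the red lever (360,270), centred on it; the plate touches both stops (285,345) and (425,345). Pushing along the arc.

```bash
python3 -m jog '0.5 8 0 0 0 0 0; 0 8.5 0 0 0 0 0; 0 8 1 0 0 0 0; 0 8 2 0 0 0 0; 0 7.5 3 0 0 0 0; 0 7.5 3.5 0 0 0 0; 0 0 0 0 0 0 0'; python3 -c "from h import *;S()"
```

```text
time_s: 11.5
position: [0.5245, 0.2651, 0.1492]
tcp_rot: [[-0.978, -0.21, 0.006], [-0.21, 0.978, -0.002], [-0.006, -0.003, -1.0]]
force: [0.2, -7.5, 14.6]
opening: 0.013
grasp_force: 6.5
t 11.5 tip nest mm [115.9  -0.7 127.2] R in nest [-0.001  1.     1.     0.001 -1.   ] F [-7.4   1.4  14.64] op 1.1
```

```bash
python3 -m jog '0 8 4 0 0 0 0; 0 7 4.5 0 0 0 0; 0 6.5 5.5 0 0 0 0; 0 6 6.5 0 0 0 0; 0 5 7 0 0 0 0; 0 4.5 7.5 0 0 0 0; 0 0 0 0 0 0 0'; python3 -c "from h import *;S()"
```

```text
time_s: 12.38
position: [0.5133, 0.3023, 0.1104]
tcp_rot: [[-0.978, -0.209, -0.002], [-0.209, 0.978, -0.0], [0.002, 0.0, -1.0]]
force: [-0.1, 0.6, 0.4]
opening: 0.006
grasp_force: 0.0
t 12.375 tip nest mm [154.7   2.6  88.4] R in nest [-0.  1.  1.  0. -1.] F [ 0.6  -0.01  0.4 ] op 0.6
```

Run:
```python
from h import *
c=capture("side");img=cv2.cvtColor(c["color"],cv2.COLOR_RGB2BGR)
for t in("lever_end","plate","clamp_pad"):
    for d in place_of("side",t)[:3]:
        q=N(d["at"])
        if abs(q[:2]).max()<220: print(t,round(d["conf"],2),q)
cv2.imwrite("pics/s4.png",cv2.resize(img[170:310,180:340],None,fx=4,fy=4,interpolation=cv2.INTER_CUBIC))
```

```text
lever_end 0.69 [202.    6.7  66.3]
```

View pics/s4.png

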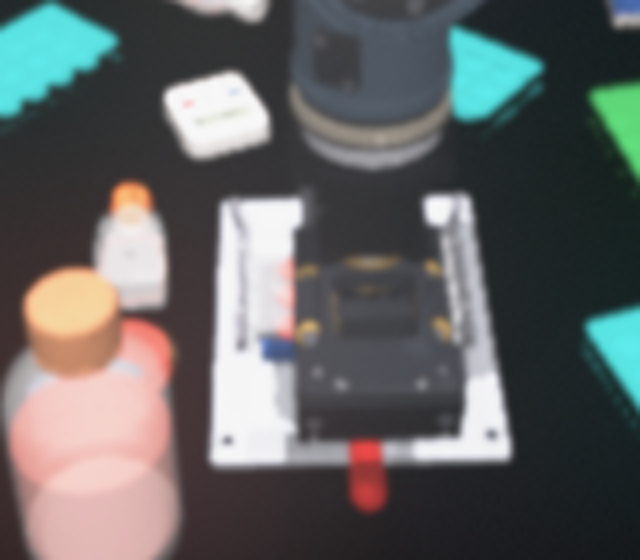

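The lever lies over at (368,480), end at nest x 202, z 66 (the lock position); it snapped. Rising straight up and checking before handing in.

```bash
python3 -m jog '0 0 -25 0 0 0 0; 0 0 -50 0 0 0 0; 0 0 -50 0 0 0 0; 0 0 -30 0 0 0 0; 0 -50 0 0 0 0 0; 0 -60 0 0 0 0 0; 0 -60 0 0 0 0 0; 0 -60 0 0 0 0 0; 0 -60 0 0 0 0 0; 0 0 0 0 0 0 0; 0 0 0 0 0 0 0'
python3 - <<'E'
from h import *
S()
for n in("top","side"):
    c=capture(n)
    for t in("lever_end","plate","clamp_pad","flask","dish","timer","bottle"):
        for d in place_of(n,t)[:3]:
            q=N(d["at"])
            if abs(q[:2]).max()<300: print(n,t,round(d["conf"],2),q,np.round(d["at"],3))
img=cv2.cvtColor(c["color"],cv2.COLOR_RGB2BGR)
cv2.imwrite("pics/s5.png",cv2.resize(img[170:310,180:340],None,fx=4,fy=4,interpolation=cv2.INTER_CUBIC))
E
```

```text
time_s: 13.95
position: [0.5745, 0.0184, 0.2658]
tcp_rot: [[-0.978, -0.207, -0.001], [-0.207, 0.978, 0.001], [0.001, 0.001, -1.0]]
force: [-0.2, 0.7, 0.5]
opening: 0.006
grasp_force: 0.0
t 13.95 tip nest mm [-135.7    2.   243.8] R in nest [ 0.001  1.     1.    -0.001 -1.   ] F [0.71 0.02 0.52] op 0.5
top lever_end 0.61 [198.3   0.5  66. ] [0.506 0.345 0.066]
top lever_end 0.48 [44.8  1.7  9.8] [0.537 0.195 0.01 ]
top plate 0.95 [1.5 5.5 8.8] [0.542 0.152 0.009]
top plate 0.87 [ 54.5 219.3   2.3] [0.322 0.159 0.002]
top plate 0.74 [-266.7 -247.2   -1.5] [ 0.846 -0.058 -0.002]
top clamp_pad 0.65 [197.8   4.5  68.2] [0.502 0.344 0.068]
top flask 0.67 [ -53.5 -141.6   -1. ] [ 0.698  0.129 -0.001]
top dish 0.84 [  52.4 -138.3   -1.4] [ 0.672  0.232 -0.001]
top bottle 0.58 [ 165.6 -137.6    0.7] [0.648 0.342 0.001]
side lever_end 0.64 [200.3   5.9  62.5] [0.5   0.346 0.062]
side plate 0.88 [-268.5 -241.7   -3.1] [ 0.84  -0.06  -0.003]
side plate 0.81 [ 54.  215.4  -1.7] [ 0.326  0.16  -0.002]
side plate 0.8 [-251.5   82.     0.5] [ 0.52  -0.112  0.   ]
side flask 0.63 [ -57.  -145.9    0. ] [0.703 0.126 0.   ]
side dish 0.62 [  53.3 -138.3    1.4] [0.672 0.233 0.001]
side timer 0.75 [-198.2  -89.     2.8] [ 0.676 -0.024  0.003]
side bottle 0.84 [ 159.3 -144.1   -1.1] [ 0.656  0.338 -0.001]
```

View pics/s5.png

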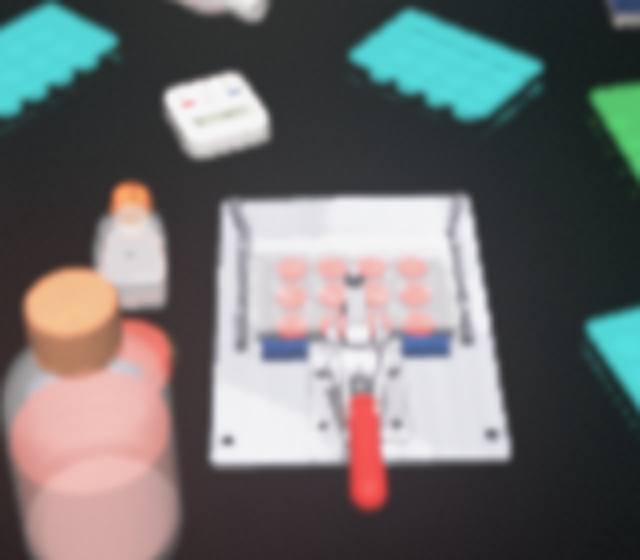

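The plate is home against the stops (285,347) and (425,345), the pad is down on the lid (353,280), the lever is locked (367,450), and the bystanders haven't moved.

```bash
python3 -c "from rig import *;print(hand_in())"
```

```text
the job is handed in; nothing more can be done
None
```

I slid the plate home against both stops, pushed the lever over into lock with the pad down on the lid, and handed the job in at about 14 s; the cameras showed the bystanders where they started, but hand-in returned no verdict and I could not measure the pad force.

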